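# Lay out the sharpened chisels in the carver's order

### The arm

A 6-joint arm with a two-finger parallel gripper is mounted at the origin on a cart in front of the work surface, level with it; the furniture and walls round the work are solid. World frame = base frame: x ahead of the robot, y to its left, z up, the work surface at z = 0. Lengths are in m, angles in rad, forces in N, time in s.
With the tool pointing down it reaches from about 0.35 to 0.775 m from the base axis. Payload 7.3 kg.
Tool frame: the origin (TCP) lies on the centre line of the jaws, within the pads' length; the fingertips stand 17 mm ahead of it and the grasp point (between the pads) lies 2 mm behind it (robot.tip_extent is the distance from the TCP to the fingertips, in m); z points along the fingers, y is the line along which they close (so a half turn about z gives the same grasp; the last joint's range is limited). The gripper opens to 92 mm and grips with 3 to 60 N. Pads are 19 mm wide; open, the fingers measure 130 mm over their backs; the gripper's body (75 mm by 190 mm) begins 47 mm behind the grasp point.
Start: joints at [1.166, 0.342, 1.524, -0, 1.275, -0.146], TCP at [0.134, 0.508, 0.244] pointing down, gripper open.
Joint ranges: [-2.53, 2.53], [-0.77, 2.02], [0.04, 2.7], [-1, 4.14], [0.28, 2.66], [-3.11, 3.11]. Speed limits (rad/s): [2.57, 2.57, 3.14, 3.14, 3.14, 3.14].

### API

Orientations are given as [roll, pitch, yaw] about the fixed x, y, z axes, in that order (R = Rz(yaw) Ry(pitch) Rx(roll)).
In Python, from cell import robot gives the robot as it stands.
- The arm moves only by the tool step_arm, never from a script. Its argument "motion" is a list of rows, each a list of 2 entries, a list of its own where there are three numbers: the shift along the tool's x, y, z in units of 60 mm (1.0 is 60 mm), then the turn about the tool's z in rad. In form: [[[x, y, z], spin], ...]. A call has 1 to 10 rows; each row is the pose to reach, as a shift and turn from the pose commanded when the call began, along the tool's axes at that moment; what a row does not reach only later rows make up. A row lasts 1/8 s, in which the tool goes at most 62.5 mm and 10.7 degrees, less where a joint would pass 70% of its speed; a pose out of reach is approached as far as the arm can. A call with a gripper value outside its range is refused whole. "hand" is the closure in counts, from 0 (fully open) to 255 (shut), set as the call begins (left out, the last holds). The fingers move at their own pace and stop on an object; "squeeze" is the grip in N (left out, the last holds). Time passes only in rows, so rows that repeat a pose let the fingers close. It gives the time, the measured TCP pose, the force, the opening and the grip force at its end, in the units of the state.
- robot.observe(): the state, without advancing time (a new reading comes with each control period).
- robot.read_camera(name): name is "scene" or "side" or "wrist"; returns a dict with "pixels" (384x512x3 uint8, red, green, blue), "intrinsics" (3x3 intrinsics, pixels), "xyz" and "rotation" of the camera in the world; the wrist camera has in their place "T_tool_cam" (4x4, takes a point from camera to tool coordinates, whose origin is the TCP and whose axes are the flange's). Camera axes: x right, y up, looking along -z (the intrinsics and any distortion apply to the point x, -y, -z); pixel columns grow to the right and rows downward; lengths in m; the calibration is good to about 2 mm. A picture is of the moment at which its call begins: read the wrist's pose just before it. There is no depth.
- robot.hand_in(): hands the job in; it is judged then, once.
The state is a dict: "time": time; "qpos": joint angles; "qvel": joint speeds; "joint_efforts": joint torques, N m; "tool_pos": TCP position; "tool_rot": TCP orientation; "contact_force": force on the tool from outside, world axes, zero at the start; "torque": the same for the moment, N m; "opening": finger opening in m; "grip_force": force on a finger pad.
Only numpy, scipy, OpenCV 4.12 (cv2) and the standard library are available. Lean on these libraries where they do the work, as an engineer would, in place of code of your own. Each camera call takes 0.05 s, during which the arm holds its last target. There are 200 camera calls.

### The job

The sharpened chisels have come back jumbled in the wooden rack; move all four to the rail rest, where the coloured saddles stand in the order in which the carver wants the tools today. Lay each chisel fully down in both forks of the saddle that matches its colour band, about centred end to end, either way round, and let go. Never let one drop onto or touch down on the bench, and leave the white carving and the mallet where they stand.

Things in the scene. Friction and masses are not known exactly. Their poses are not given: they have to be found in the camera images.
- chisel_point: Point chisel: octagonal shank 13 mm across, tapering to a point, yellow band; 174 mm long. Origin mid-length, 8.3 mm below the shank axis; y along the shank to the butt (blade at -y). Axis 52.5 mm above the bench in the rack. At the start the four lie across the rails of a low wooden rack, 62 mm apart in any order, blades away from you. Rails 64 mm high, 34 to 50 mm either side of the origin.
- chisel_tooth: Tooth chisel (claw): steel octagonal shank 14 mm across with a blue band, toothed blade 31 mm wide; 171 mm long. Origin mid-length, 8.9 mm below the shank axis; y along the shank to the butt (blade at -y). Axis 53.0 mm above the bench in the rack. Rack rails cross it 34 to 50 mm either side of the origin; open between them down to 10 mm above the bench.
- chisel_flat: Flat chisel: steel octagonal shank 16 mm across with a red band, flat blade 27 mm wide; 194 mm long. Origin mid-length, 10.3 mm below the shank axis; y along the shank to the butt (blade at -y). Axis 54.0 mm above the bench in the rack. Rack rails cross it 34 to 50 mm either side of the origin. 0.19 to 0.38 kg, like the others.
- chisel_pitch: Pitching tool: the thickest chisel, steel octagonal shank 18 mm across with a green band, broad blunt blade 36 mm wide and 11 mm thick; 184 mm long. Origin mid-length, 9.0 mm below the shank axis; y along the shank to the butt (blade at -y). Axis 55.0 mm above the bench in the rack. Rack rails cross it 34 to 50 mm either side of the origin.
- saddle_yellow: Yellow saddle with black fork tips for the yellow-banded chisel. Origin: centre of its foot's underside, 12 mm above the bench; x along the chisel's lie. Two 8 mm thick forks 40 mm either side along x; seat floor 34 mm, fork tops 54 mm above it; 1.5 mm play each side of the shank, its axis 40.5 mm up when seated. The four stand 62 mm apart in any order on an aluminium rail plate 278 x 114 mm.
- saddle_blue: Blue saddle with black fork tips for the blue-banded chisel. Origin: centre of its foot's underside, 12 mm above the bench; x along the chisel's lie. Two 8 mm thick forks 40 mm either side along x; seat floor 34 mm, fork tops 54 mm above it; 1.5 mm play each side of the shank, its axis 41.0 mm up when seated. Fork sides lean out 30 degrees: a wide mouth guides the shank.
- saddle_red: Red saddle with black fork tips for the red-banded chisel. Origin: centre of its foot's underside, 12 mm above the bench; x along the chisel's lie. Two 8 mm thick forks 40 mm either side along x; seat floor 34 mm, fork tops 54 mm above it; 1.5 mm play each side of the shank, its axis 42.0 mm up when seated. Between the forks it is free down to 11 mm above the origin.
- saddle_green: Green saddle with black fork tips for the green-banded chisel. Origin: centre of its foot's underside, 12 mm above the bench; x along the chisel's lie. Two 8 mm thick forks 40 mm either side along x; seat floor 34 mm, fork tops 54 mm above it; 1.5 mm play each side of the shank, its axis 43.0 mm up when seated. It is 49 mm wide over the fork tops, the others less.
- maquette: Bystander: small white stone carving, 71 x 69 x 125 mm, standing on the bench behind the racks; origin under its centre. Leave it alone.
- mallet: Bystander: wooden carving mallet standing on its head, 69 mm in diameter, 174 mm tall, handle up; origin under its centre. Leave it alone.

How it is judged:
At the end, for the whole second after the job is handed in: Each of the four chisels lies at rest in both forks of the saddle of its own band's colour: within 5 mm sideways and 15 mm lengthwise of the saddle's centre, within 5 mm of the seated height and 0.1 rad of the saddle's direction; released (y of chisel_point in the frame of saddle_yellow between -0.005 and 0.005 m and x of chisel_point in the frame of saddle_yellow between -0.015 and 0.015 m and z of chisel_point in the frame of saddle_yellow between 0.0272 and 0.0362 m and angle between the y axis of chisel_point and the x axis of saddle_yellow, either way round below 0.1 rad and linear speed of each of chisel_point, chisel_tooth, chisel_flat, chisel_pitch below 0.02 m/s and y of chisel_tooth in the frame of saddle_blue between -0.005 and 0.005 m and x of chisel_tooth in the frame of saddle_blue between -0.015 and 0.015 m and z of chisel_tooth in the frame of saddle_blue between 0.0271 and 0.0361 m and angle between the y axis of chisel_tooth and the x axis of saddle_blue, either way round below 0.1 rad and y of chisel_flat in the frame of saddle_red between -0.005 and 0.005 m and x of chisel_flat in the frame of saddle_red between -0.015 and 0.015 m and z of chisel_flat in the frame of saddle_red between 0.0267 and 0.0357 m and angle between the y axis of chisel_flat and the x axis of saddle_red, either way round below 0.1 rad and y of chisel_pitch in the frame of saddle_green between -0.005 and 0.005 m and x of chisel_pitch in the frame of saddle_green between -0.015 and 0.015 m and z of chisel_pitch in the frame of saddle_green between 0.029 and 0.038 m and angle between the y axis of chisel_pitch and the x axis of saddle_green, either way round below 0.1 rad); the robot touches nothing.
It fails at once if a chisel has fallen or been laid on the bench (height (world z) of any of chisel_point, chisel_tooth, chisel_flat, chisel_pitch below 0.022 m).
It fails at once if the maquette has been moved by more than 2 cm or tipped over (distance of maquette from where it was at the start of the episode above 0.02 m or angle between maquette's own z axis and vertical above 0.35 rad).
It fails at once if the mallet has been moved by more than 2 cm or tipped over (distance of mallet from where it was at the start of the episode above 0.02 m or angle between mallet's own z axis and vertical above 0.35 rad).
It also fails if it takes over 115 s, if anything falls off the work surface, if the arm or the gripper's body presses on something with over 40 N, if the wrist force passes 120 N, or if a joint passes its speed limit or range.

## Working session

There is one attempt and no reset: what is moved stays moved. The work goes in short steps, Python scripts to look and compute and a tool call to move; the robot and the scene stay as the last step left them, time stands still between calls to the robot, and variables do not carry over. Pictures are saved under pics/ and viewed, at most 14 in all, crops included, and the job is handed in when it is done.

Besides the shell and the picture viewer there is one more tool, called as name([rows], argument=value, ...), one row to a line, values as JSON. step_arm: Moves the arm, as the interface text tells. Its arguments: {"type":"object","properties":{"motion":{"type":"array"},"hand":{"type":"number"},"squeeze":{"type":"number"}},"required":["motion"]}

```bash
ls; mkdir -p pics; cat > h.py <<'E'
import numpy as np, cv2, json
from cell import robot
from scipy.spatial.transform import Rotation as Ro
def grab(name):
    s=robot.observe(); d=robot.read_camera(name)
    K=np.array(d["intrinsics"])
    if name=="wrist":
        T=np.eye(4); T[:3,:3]=Ro.from_euler('xyz',s["tool_rot"]).as_matrix(); T[:3,3]=s["tool_pos"]
        T=T@np.array(d["T_tool_cam"]); R,t=T[:3,:3],T[:3,3]
    else:
        R=np.array(d["rotation"]); t=np.array(d["xyz"])
        if R.shape!=(3,3): R=Ro.from_euler('xyz',R).as_matrix()
    return d["pixels"],K,R,t,d
def cast(uv,z,K,R,t):
    uv=np.atleast_2d(uv).astype(float)
    r=np.c_[(uv[:,0]-K[0,2])/K[0,0],-(uv[:,1]-K[1,2])/K[1,1],-np.ones(len(uv))]@R.T
    return t+r*((z-t[2])/r[:,2])[:,None]
def save(n,img): cv2.imwrite(f"pics/{n}.png",cv2.cvtColor(img,cv2.COLOR_RGB2BGR))
E
python3 - <<'E'
from h import *
s=robot.observe(); print({k:np.round(v,3).tolist() for k,v in s.items()})
ims=[]
for n in ["scene","side","wrist"]:
    p,K,R,t,d=grab(n); print(n,[k for k in d],K.round(1).tolist(),R.round(3).tolist(),t.round(3)); save(n+"0",p)
    if "distortion" in d: print(d["distortion"])
E
```

```text
pics
{'time': 0.0, 'qpos': [1.166, 0.343, 1.525, -0.0, 1.275, -0.146], 'qvel': [-0.001, -0.0, 0.001, -0.0, 0.0, 0.0], 'joint_efforts': [0.001, -43.125, -24.422, 0.072, 0.056, -0.0], 'tool_pos': [0.134, 0.507, 0.243], 'tool_rot': [-3.14, -0.0, 2.883], 'contact_force': [0.261, 0.335, -0.148], 'torque': [0.014, 0.012, -0.056], 'grip_force': 0.0, 'opening': 0.092}
scene ['pixels', 'intrinsics', 'xyz', 'rotation'] [[466.3, 0.0, 253.3], [0.0, 466.3, 201.4], [0.0, 0.0, 1.0]] [[0.884, 0.284, -0.371], [-0.467, 0.564, -0.681], [0.016, 0.776, 0.631]] [ 0.089 -0.85   0.892]
side ['pixels', 'intrinsics', 'xyz', 'rotation'] [[449.1, 0.0, 259.5], [0.0, 449.1, 194.5], [0.0, 0.0, 1.0]] [[0.975, 0.146, -0.168], [-0.223, 0.629, -0.745], [-0.004, 0.764, 0.645]] [ 0.362 -0.939  0.855]
wrist ['pixels', 'intrinsics', 'T_tool_cam'] [[299.7, 0.0, 252.9], [0.0, 299.7, 192.1], [0.0, 0.0, 1.0]] [[0.256, -0.93, -0.265], [0.967, 0.245, 0.072], [-0.002, -0.274, 0.962]] [0.062 0.526 0.385]
```

View pics/scene0.png

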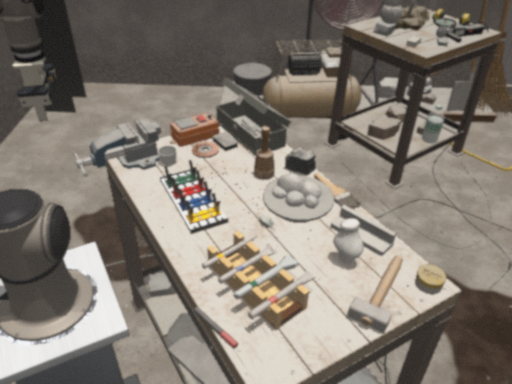

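View pics/side0.png

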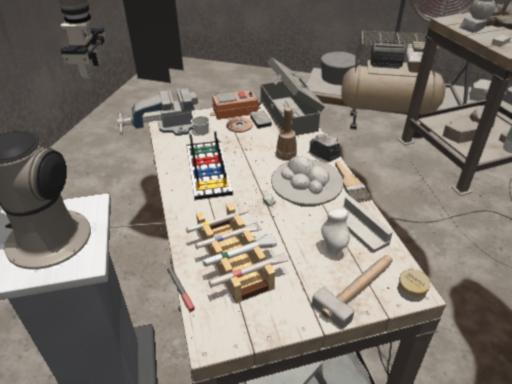

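The scene view shows the saddles at (180-215, 175-218): green, red, blue, yellow from far to near. The rack is at (215-310, 235-320), with bands yellow, blue, green, red from far to near. The side view agrees. Next I'll get rough positions from colour.

```bash
cat >> h.py <<'E'
HUE={'red':[(0,7),(173,180)],'yellow':[(20,34)],'green':[(62,88)],'blue':[(100,125)]}
def blobs(p,col,smin=110,vmin=50,amin=5,roi=None):
    h=cv2.cvtColor(p,cv2.COLOR_RGB2HSV); m=np.zeros(h.shape[:2],np.uint8)
    for a,b in HUE[col]: m|=cv2.inRange(h,(a,smin,vmin),(b,255,255))
    if roi: q=np.zeros_like(m); u0,v0,u1,v1=roi; q[v0:v1,u0:u1]=255; m&=q
    n,l,st,c=cv2.connectedComponentsWithStats(m,connectivity=8)
    return [(st[i,4],c[i],(l==i)) for i in range(1,n) if st[i,4]>=amin]
E
python3 - <<'E'
from h import *
for n,roi in [("scene",(150,160,320,330)),("side",(180,130,300,300))]:
    p,K,R,t,d=grab(n)
    for c in HUE:
        for a,ctr,m in blobs(p,c,90,40,4,roi): print(n,c,a,ctr.round(1),cast(ctr,0.03,K,R,t)[0].round(3),cast(ctr,0.058,K,R,t)[0].round(3))
E
```

```text
scene red 223 [189.5 190. ] [0.45  0.214 0.03 ] [0.439 0.18  0.058]
scene red 38 [273.2 299. ] [ 0.469 -0.26   0.03 ] [ 0.457 -0.279  0.058]
scene yellow 277 [203.8 214. ] [0.445 0.093 0.03 ] [0.433 0.063 0.058]
scene yellow 7 [239.4 234.4] [ 0.497 -0.028  0.03 ] [ 0.484 -0.054  0.058]
scene yellow 6 [251.5 244.5] [ 0.508 -0.077  0.03 ] [ 0.495 -0.102  0.058]
scene yellow 8 [212.8 248.6] [ 0.411 -0.044  0.03 ] [ 0.401 -0.071  0.058]
scene yellow 24 [220.  255.1] [ 0.418 -0.074  0.03 ] [ 0.408 -0.099  0.058]
scene yellow 6 [270.8 260.5] [ 0.525 -0.15   0.03 ] [ 0.511 -0.173  0.058]
scene yellow 18 [236.9 262.6] [ 0.445 -0.117  0.03 ] [ 0.434 -0.141  0.058]
scene yellow 30 [253.2 276.6] [ 0.46  -0.177  0.03 ] [ 0.448 -0.199  0.058]
scene yellow 38 [271.4 291.4] [ 0.477 -0.238  0.03 ] [ 0.464 -0.258  0.058]
scene yellow 9 [277.8 309. ] [ 0.464 -0.289  0.03 ] [ 0.452 -0.308  0.058]
scene blue 103 [199.5 201. ] [0.457 0.153 0.03 ] [0.445 0.12  0.058]
scene blue 8 [185.  207.2] [0.409 0.145 0.03 ] [0.398 0.113 0.058]
side red 182 [206.1 159.9] [0.451 0.216 0.03 ] [0.448 0.177 0.058]
side red 42 [237.1 273.2] [ 0.461 -0.254  0.03 ] [ 0.458 -0.278  0.058]
side red 35 [185.  296.8] [ 0.335 -0.295  0.03 ] [ 0.336 -0.317  0.058]
side yellow 248 [211.4 183.8] [0.45  0.093 0.03 ] [0.447 0.058 0.058]
side yellow 22 [205.5 223.3] [ 0.411 -0.069  0.03 ] [ 0.41  -0.098  0.058]
side yellow 4 [222.5 242.2] [ 0.444 -0.147  0.03 ] [ 0.441 -0.174  0.058]
side green 26 [204.5 149.2] [0.454 0.276 0.03 ] [0.451 0.235 0.058]
side green 14 [213.9 148.1] [0.484 0.275 0.03 ] [0.48  0.234 0.058]
side green 9 [195.6 150.2] [0.425 0.276 0.03 ] [0.423 0.235 0.058]
side green 8 [224.5 254.5] [ 0.442 -0.189  0.03 ] [ 0.439 -0.215  0.058]
side blue 156 [209.5 171.4] [0.453 0.154 0.03 ] [0.45  0.117 0.058]
side blue 9 [194.7 173. ] [0.408 0.156 0.03 ] [0.407 0.119 0.058]
```

step_arm([
  [[-6.5, -3.92, 0], -0.26],
  [[-6.5, -3.92, 0], -0.26],
  [[-6.5, -3.92, 0], -0.26],
  [[-6.5, -3.92, 0], -0.26],
  [[-6.5, -3.92, 0], -0.26],
  [[-6.5, -3.92, 0], -0.26],
  [[-6.5, -3.92, 0], -0.26],
  [[-6.5, -3.92, 0], -0.26],
  [[-6.5, -3.92, 0], -0.26],
  [[-6.5, -3.92, 0], -0.26],
])

```text
time: 1.5
tool_pos: [0.4505, 0.1809, 0.2436]
tool_rot: [3.141, -0.001, -3.14]
contact_force: [-0.7, 0.7, -0.4]
opening: 0.0916
grip_force: 0.0
```

```bash
python3 - <<'E'
from h import *
s=robot.observe(); print({k:np.round(v,3).tolist() for k,v in s.items()})
p,K,R,t,d=grab("wrist"); save("w1",p); np.savez("w1.npz",p=p,K=K,R=R,t=t)
E
```

```text
{'time': 1.5, 'qpos': [0.223, 0.27, 1.628, 0.0, 1.244, -1.349], 'qvel': [0.019, -0.008, 0.002, -0.002, -0.001, -0.002], 'joint_efforts': [-0.835, -38.538, -24.228, -0.068, 0.058, -0.007], 'tool_pos': [0.451, 0.181, 0.244], 'tool_rot': [3.141, -0.001, -3.14], 'contact_force': [-0.743, 0.711, -0.4], 'torque': [0.022, -0.019, -0.014], 'grip_force': 0.0, 'opening': 0.092}
```

View pics/w1.png

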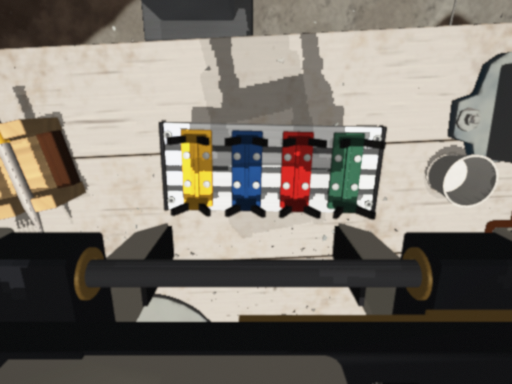

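The wrist view shows four saddles at rows 130-215: yellow u≈196, blue 247, red 297, green 347. The plate corners are near (162,122), (385,126), (165,210) and (377,217).

```bash
python3 - <<'E'
from h import *
z=np.load("w1.npz"); p,K,R,t=z['p'],z['K'],z['R'],z['t']; print(t)
save("w1c",cv2.resize(p[110:225,155:395],None,fx=3.3,fy=3.3,interpolation=cv2.INTER_CUBIC))
for c in ['yellow','blue','red','green']:
    bs=sorted(blobs(p,c,110,40,30,(155,110,395,225)),key=lambda b:-b[0])[:1]
    for a,ctr,m in bs:
        rows=np.arange(157,184); L=[];Rr=[]
        for v in rows:
            u=np.where(m[v])[0]; L.append(u.min()-.5); Rr.append(u.max()+.5)
        v,_=np.where(m); mid=[(np.array(L)+Rr)/2][0]
        P=cast(np.c_[mid,rows],0.023,K,R,t); PL=cast(np.c_[L,rows],0.023,K,R,t); PR=cast(np.c_[Rr,rows],0.023,K,R,t)
        k=np.polyfit(P[:,0],P[:,1],1)
        print(c,a,ctr.round(1),"y@.45",np.polyval(k,.45).round(4),"slope",k[0].round(3),"width",(np.median(PR[:,1]-PL[:,1])).round(4),"rows",v.min(),v.max(),cast([[ctr[0],v.min()-.5],[ctr[0],v.max()+.5]],.023,K,R,t)[:,0].round(4))
E
```

```text
[0.3757985  0.18077778 0.38534098]
yellow 1913 [196.6 169.3] y@.45 0.1115 slope 0.027 width 0.036 rows 130 208 [0.4017 0.5008]
blue 1732 [246.4 169.6] y@.45 0.1729 slope 0.021 width 0.0346 rows 131 209 [0.4028 0.502 ]
red 1990 [295.9 171.1] y@.45 0.2331 slope 0.028 width 0.0366 rows 132 211 [0.4039 0.5046]
green 1322 [345.  170.3] y@.45 0.2944 slope -0.11 width 0.0331 rows 134 206 [0.4062 0.4978]
```

View pics/w1c.png

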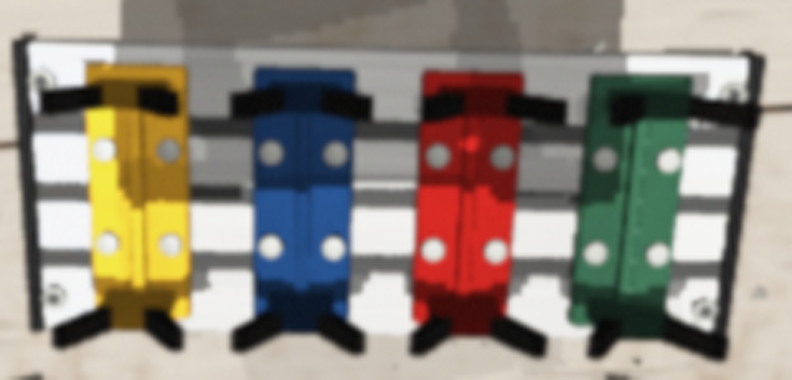

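```bash
python3 - <<'E'
from h import *
z=np.load("w1.npz"); p,K,R,t=z['p'],z['K'],z['R'],z['t']
f=lambda a:(np.array(a,float)+.5)/3.3-.5+[155,110]
B={'y':[(105,149),(167,150),(107,243),(170,244)],'b':[(271,153),(335,153),(270,247),(333,248)],'r':[(438,156),(502,156),(433,250),(496,251)],'g':[(605,159),(669,161),(595,252),(658,255)]}
T={'y':[(42,100),(178,100),(56,342),(180,344)],'b':[(232,106),(371,106),(237,345),(362,347)],'r':[(424,109),(566,109),(413,350),(544,351)],'g':[(612,110),(757,110),(592,351),(725,353)]}
C=[]
for c in B:
    P=cast(f(B[c]),.026,K,R,t)[:,:2]; Q=cast(f(T[c]),.066,K,R,t)[:,:2]
    d=(P[2]+P[3]-P[0]-P[1])/2; C.append(P.mean(0)); dq=(Q[2]+Q[3]-Q[0]-Q[1])/2
    print(c,P.mean(0).round(4),"ang",np.arctan2(d[1],d[0]).round(3),"len",np.linalg.norm(d).round(4),"w",np.linalg.norm(P[1]-P[0]).round(4),"tips",Q.mean(0).round(4),np.arctan2(dq[1],dq[0]).round(3),np.linalg.norm(dq).round(3),(Q[1]-Q[0]).round(3))
C=np.array(C); d=C[3]-C[0]; print("row",np.diff(C,axis=0).round(4),np.linalg.norm(d),"dir",np.arctan2(-d[0],d[1]))
print("plate",cast(f([(25,40),(755,57),(35,330),(722,352)]),.012,K,R,t).round(4))
E
```

```text
y [0.4493 0.1116] ang -0.024 len 0.0354 w 0.0226 tips [0.4508 0.1111] -0.025 0.083 [-0.     0.044]
b [0.4506 0.1726] ang -0.02 len 0.0356 w 0.0234 tips [0.4522 0.1729] -0.013 0.082 [-0.     0.045]
r [0.4517 0.2337] ang -0.016 len 0.0357 w 0.0234 tips [0.4534 0.2346] -0.02 0.082 [-0.     0.046]
g [0.4529 0.2947] ang -0.023 len 0.0354 w 0.0235 tips [0.4537 0.2959] -0.007 0.083 [-0.     0.046]
row [[0.0013 0.061 ]
 [0.001  0.0611]
 [0.0012 0.061 ]] 0.18320712162276512 dir -0.01956477158097883
plate [[0.3934 0.0705 0.012 ]
 [0.3991 0.3398 0.012 ]
 [0.5062 0.0653 0.012 ]
 [0.5151 0.3406 0.012 ]]
```

step_arm([
  [[0, -6.0, 0], 0],
  [[0, -6.0, 0], 0],
  [[0, -6.0, 0], 0],
  [[0, -6.0, 0], 0],
  [[0, -6.0, 0], 0],
  [[0, -6.0, 0], 0],
  [[0, -6.0, 0], 0],
  [[0, -6.0, 0], 0],
])

```text
time: 2.55
tool_pos: [0.4515, -0.1782, 0.2437]
tool_rot: [3.141, -0.0, -3.139]
contact_force: [-0.2, -0.1, 0.2]
opening: 0.0917
grip_force: 0.0
```

```bash
python3 - <<'E'
from h import *
s=robot.observe(); print({k:np.round(s[k],4).tolist() for k in ('qpos','tool_pos','tool_rot')})
p,K,R,t,d=grab("wrist"); save("w2",cv2.resize(p[60:260,100:420],None,fx=2.5,fy=2.5,interpolation=cv2.INTER_CUBIC)); np.savez("w2.npz",p=p,K=K,R=R,t=t)
E
```

```text
{'qpos': [-0.5343, 0.27, 1.628, 0.0006, 1.2443, -2.1075], 'tool_pos': [0.4515, -0.1782, 0.2437], 'tool_rot': [3.1407, -0.0002, -3.1394]}
```

View pics/w2.png

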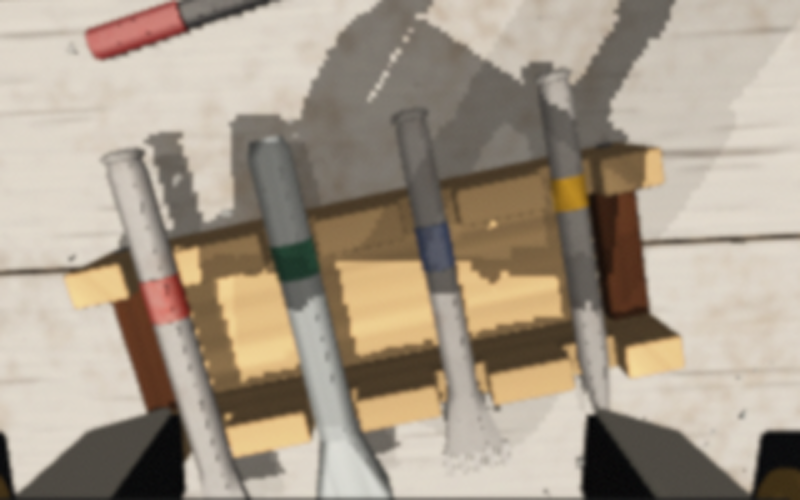

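```bash
python3 - <<'E'
from h import *
z=np.load("w2.npz"); p,K,R,t=z['p'],z['K'],z['R'],z['t']; print(t.round(4))
f=lambda a:(np.array(a,float)+.5)/2.5-.5+[100,60]
D={'red':([(126,157),(165,300),(197,410)],.054,.194),'green':([(270,143),(295,262),(328,400)],.055,.184),'blue':([(410,115),(435,247),(459,365)],.053,.171),'yellow':([(554,75),(570,194),(588,318)],.0525,.174)}
C=[]
for c,(q,h,L) in D.items():
    P=cast(f(q),h,K,R,t)[:,:2]; k=np.polyfit(P[:,0],P[:,1],1); a=np.arctan(k[0]); u=np.array([np.cos(a),np.sin(a)])
    o=P[0]+u*L/2; C.append(o)
    b=[(n,x[1].round(1)) for n,x in [(b[0],b[1]) for b in blobs(p,c,70,30,20,(140,110,360,200))]]
    print(c,"ang",a.round(3),"butt",P[0].round(4),"band",P[1].round(4),"centre",o.round(4),"resid",(P[:,1]-np.polyval(k,P[:,0])).round(4),b)
C=np.array(C); print(np.linalg.norm(np.diff(C,axis=0),axis=1),C.mean(0),[np.arctan2(-d[0],d[1]).round(3) for d in np.diff(C,axis=0)])
# rail outer/inner top edges z=.064: near rail outer edge, far rail outer edge
for n,q in [("near outer",[(66,275),(660,150)]),("far outer",[(232,455),(683,365)])]:
    P=cast(f(q),.064,K,R,t); print(n,P.round(4), np.arctan2(-(P[1]-P[0])[0],(P[1]-P[0])[1]))
E
```

```text
[ 0.3768 -0.1784  0.3854]
red ang 0.193 butt [ 0.3934 -0.2892] band [ 0.4568 -0.2773] centre [ 0.4886 -0.2706] resid [ 0.0002 -0.0003  0.0002] [(np.int32(298), np.float64(179.7))]
green ang 0.192 butt [ 0.3874 -0.2267] band [ 0.4389 -0.2176] centre [ 0.4777 -0.2092] resid [ 0.0003 -0.0006  0.0002] [(np.int32(197), np.float64(164.0))]
blue ang 0.213 butt [ 0.3757 -0.1669] band [ 0.4324 -0.155 ] centre [ 0.4593 -0.1488] resid [ 0.0001 -0.0003  0.0001] []
yellow ang 0.21 butt [ 0.3594 -0.1064] band [ 0.4089 -0.0962] centre [ 0.4445 -0.0883] resid [ 0.0001 -0.0002  0.0001] [(np.int32(148), np.float64(137.2)), (np.int32(32), np.float64(168.3)), (np.int32(54), np.float64(172.7)), (np.int32(34), np.float64(175.1)), (np.int32(125), np.float64(188.1)), (np.int32(73), np.float64(197.6))]
[0.06234744 0.06311648 0.06226031] [ 0.46750704 -0.17922827] [np.float64(0.176), np.float64(0.296), np.float64(0.24)]
near outer [[ 0.4432 -0.3167  0.064 ]
 [ 0.3895 -0.0628  0.064 ]] 0.2083002231522766
far outer [[ 0.5289 -0.2487  0.064 ]
 [ 0.484  -0.0426  0.064 ]] 0.21417326565001377
```

The rack view shows the bands from left to right as red, green, blue, yellow, with the rack turned by about 0.207 rad. The measured spacings of 62-63 mm match what they should be. I'll start with yellow.

step_arm([
  [[0.08, 1.5, 0], -0.205],
  [[0.08, 1.5, 0], -0.205],
  [[0.08, 1.5, 0], -0.205],
  [[0.08, 1.5, 1.5], -0.205],
  [[0.08, 1.5, 1.5], -0.205],
  [[0.08, 1.5, 1.5], -0.205],
], hand=144, squeeze=30)

```text
time: 3.35
tool_pos: [0.4456, -0.0891, 0.1523]
tool_rot: [3.139, -0.004, -2.935]
contact_force: [0.5, -0.1, 0.6]
opening: 0.041
grip_force: 0.0
```

```bash
cat >> h.py <<'E'
RACK={'red':(.4851,-.2702),'green':(.4724,-.2095),'blue':(.4596,-.1489),'yellow':(.4469,-.0882)}
SAD={'yellow':(.4503,.1102),'blue':(.4515,.1722),'red':(.4527,.2341),'green':(.4536,.2961)}
AX={'red':.042,'green':.043,'blue':.041,'yellow':.0405}
def plan(xy,z,ang):
    s=robot.observe(); M=Ro.from_euler('xyz',s["tool_rot"]).as_matrix()
    d=M.T@(np.array([*xy,z])-s["tool_pos"]); dy=(np.pi+ang-s["tool_rot"][2]+np.pi)%(2*np.pi)-np.pi
    print("t",round(s["time"],2),"pos",np.round(s["tool_pos"],4),"rot",np.round(s["tool_rot"],3),"open",s["opening"],"F",np.round(s["contact_force"],1),"units",(d/.06).round(3),"spin",round(-dy,3))
E
python3 - <<'E'
from h import *
plan(RACK['yellow'],.051,.207)
p,K,R,t,d=grab("wrist"); save("w3",p)
E
```

```text
t 3.35 pos [ 0.4456 -0.0891  0.1523] rot [ 3.139 -0.004 -2.935] open 0.04095806412253574 F [ 0.5 -0.1  0.6] units [-0.03   0.007  1.688] spin -0.0
```

View pics/w3.png

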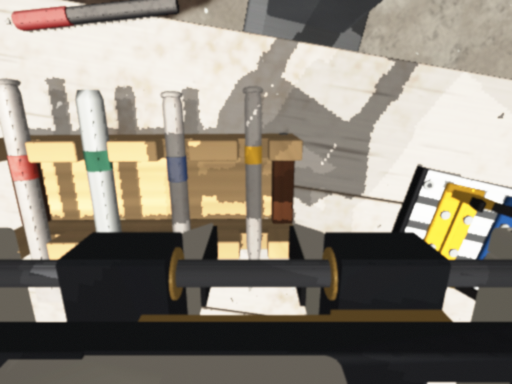

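The yellow chisel runs vertically at u≈253, the camera's centre column and midway between the fingers. It is aligned, so I'll descend.

step_arm([
  [[-0.03, 0, 0.8], 0],
  [[-0.03, 0, 1.3], 0],
  [[-0.03, 0, 1.55], 0],
  [[-0.03, 0, 1.68], 0],
  [[-0.03, 0, 1.68], 0],
  [[-0.03, 0, 1.68], 0],
])

```text
time: 4.15
tool_pos: [0.4492, -0.0895, 0.0539]
tool_rot: [-3.141, 0.002, -2.935]
contact_force: [-0.6, -0.4, 0.6]
opening: 0.0397
grip_force: 0.0
```

step_arm([
  [[0, 0, 0], 0],
  [[0, 0, 0], 0],
  [[0, 0, 0], 0],
  [[0, 0, 0], 0],
  [[0, 0, 0], 0],
  [[0, 0, 0], 0],
], hand=255, squeeze=35)

```text
time: 4.9
tool_pos: [0.4485, -0.0892, 0.053]
tool_rot: [3.142, 0.0, -2.935]
contact_force: [0.1, 0.3, 4.1]
opening: 0.0123
grip_force: 35.0
```

step_arm([
  [[0, 0, -0.3], 0],
  [[0, 0, -0.8], 0],
  [[0, 0, -1.5], 0],
  [[0, 0, -1.7], 0],
  [[0, 0, -1.7], 0],
])

```text
time: 5.52
tool_pos: [0.4484, -0.0893, 0.1546]
tool_rot: [-3.141, 0.0, -2.935]
contact_force: [0.3, 0.8, -2.7]
opening: 0.0123
grip_force: 35.0
```

```bash
python3 - <<'E'
from h import *
plan(SAD['yellow'],.152,-.02)
p,K,R,t,d=grab("wrist"); save("w4",p)
E
```

```text
t 5.53 pos [ 0.4484 -0.0893  0.1546] rot [-3.141  0.    -2.935] open 0.012309407529620802 F [ 0.3  0.8 -2.7] units [-0.712  3.247  0.044] spin 0.226
```

View pics/w4.png

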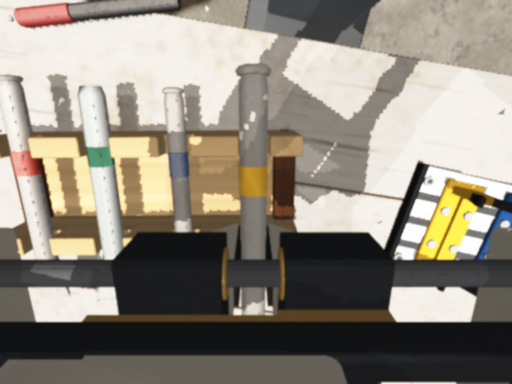

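The chisel is held with its butt end at about (253,66), level and vertical in the image. I'll check the lengthwise grip offset.

```bash
cat >> h.py <<'E'
def buttoff(row,L):
    p,K,R,t,d=grab("wrist"); s=robot.observe(); M=Ro.from_euler('xyz',s["tool_rot"]).as_matrix()
    P=cast([[253,row]],s["tool_pos"][2]+.002,K,R,t)[0]; x=(M.T@(P-s["tool_pos"]))[0]; print("butt at tool x",x.round(4),"so chisel centre at tool x",(x-L/2).round(4))
E
python3 -c "
from h import *
buttoff(66,.174); buttoff(70,.174)"
```

```text
butt at tool x 0.0916 so chisel centre at tool x 0.0046
butt at tool x 0.0901 so chisel centre at tool x 0.0031
```

step_arm([
  [[-0.2, 0.81, -0.2], 0.06],
  [[-0.4, 1.62, -0.2], 0.12],
  [[-0.6, 2.43, -0.2], 0.18],
  [[-0.71, 3.25, -0.2], 0.226],
  [[-0.71, 3.25, -0.2], 0.226],
  [[-0.71, 3.25, -0.2], 0.226],
  [[-0.71, 3.25, -0.2], 0.226],
])

```text
time: 6.55
tool_pos: [0.4502, 0.1093, 0.1664]
tool_rot: [-3.141, -0.001, 3.121]
contact_force: [-0.1, -0.3, -3.1]
opening: 0.0119
grip_force: 35.0
```

```bash
python3 - <<'E'
from h import *
plan(SAD['yellow'],.012+.0405-.002,-.02)
p,K,R,t,d=grab("wrist"); save("w5",p)
E
```

```text
t 6.55 pos [0.4502 0.1093 0.1664] rot [-3.141e+00 -1.000e-03  3.121e+00] open 0.011861037632355978 F [-0.1 -0.3 -3.1] units [-0.004  0.015  1.932] spin -0.001
```

View pics/w5.png

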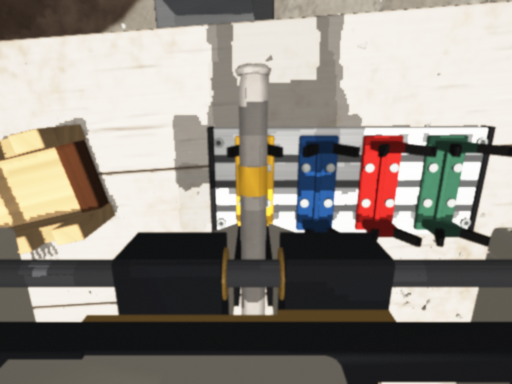

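Over the yellow saddle, the foot spans u 235-273 and the chisel sits at 254, so it is centred. I'll lower it with a 3 mm lengthwise correction.

step_arm([
  [[-0.05, 0.01, 0.8], 0],
  [[-0.05, 0.01, 1.3], 0],
  [[-0.05, 0.01, 1.6], 0],
  [[-0.05, 0.01, 1.75], 0],
  [[-0.05, 0.01, 1.85], 0],
  [[-0.05, 0.01, 1.92], 0],
  [[-0.05, 0.01, 1.92], 0],
  [[-0.05, 0.01, 1.92], 0],
])

```text
time: 7.6
tool_pos: [0.4538, 0.1107, 0.0529]
tool_rot: [-3.141, 0.002, 3.122]
contact_force: [-2.4, -1.5, 5.5]
opening: 0.0125
grip_force: 35.0
```

Seated: z matches the rack grasp height, and there is light contact. Releasing.

step_arm([
  [[0, 0, 0], 0],
  [[0, 0, 0], 0],
  [[0, 0, 0], 0],
  [[0, 0, 0], 0],
], hand=144)

```text
time: 8.1
tool_pos: [0.4533, 0.1109, 0.0517]
tool_rot: [3.141, 0.0, 3.122]
contact_force: [0.3, -0.2, -0.5]
opening: 0.0393
grip_force: 0.0
```

step_arm([
  [[0, 0, -0.5], 0],
  [[0, 0, -1.2], 0],
  [[0, 0, -1.9], 0],
  [[0, 0, -1.9], 0],
  [[0, 0, -1.9], 0],
])

```text
time: 8.72
tool_pos: [0.4527, 0.1108, 0.1651]
tool_rot: [-3.142, -0.001, 3.122]
contact_force: [0.3, -0.4, -0.8]
opening: 0.0397
grip_force: 0.0
```

```bash
python3 - <<'E'
from h import *
b=np.array(RACK['blue']); u=np.array([np.cos(.207),np.sin(.207)])
plan(b-0.003*u,.152,.207)
E
```

```text
t 8.72 pos [0.4527 0.1108 0.1651] rot [-3.142e+00 -1.000e-03  3.122e+00] open 0.03968859697485612 F [ 0.3 -0.4 -0.8] units [-0.151 -4.337  0.218] spin -0.227
```

step_arm([
  [[-0.15, -1.0, 0], -0.06],
  [[-0.15, -2.0, 0], -0.12],
  [[-0.15, -3.0, 0], -0.18],
  [[-0.15, -4.0, 0.1], -0.227],
  [[-0.15, -4.34, 0.2], -0.227],
  [[-0.15, -4.34, 0.2], -0.227],
  [[-0.15, -4.34, 0.2], -0.227],
  [[-0.15, -4.34, 0.2], -0.227],
])

```text
time: 9.72
tool_pos: [0.4571, -0.1485, 0.1535]
tool_rot: [3.141, -0.0, -2.933]
contact_force: [-0.4, -0.1, 0.3]
opening: 0.04
grip_force: 0.0
```

```bash
cat >> h.py <<'E'
def centreline(rows,width):
    "sub-pixel shank centre column near u=253 by strongest opposite edges"
    p,K,R,t,d=grab("wrist"); g=cv2.GaussianBlur(cv2.cvtColor(p,cv2.COLOR_RGB2GRAY),(3,3),0).astype(float)
    out=[]
    for v in rows:
        G=np.abs(np.gradient(g[v-1:v+2].mean(0))); best=max(((G[c-w]+G[c+w+o],c+o/2) for c in range(240,267) for w in range(width-1,width+2) for o in (0,1)))
        out.append(best[1])
    print("centre cols",out,"cx 252.9")
    return p
E
python3 - <<'E'
from h import *
plan(RACK['blue'],.0505,.207)
p=centreline(range(110,150,8),9); save("w6",p)
E
```

```text
t 9.72 pos [ 0.4571 -0.1485  0.1535] rot [ 3.141 -0.    -2.933] open 0.04002418812387614 F [-0.4 -0.1  0.3] units [-0.04  -0.016  1.717] spin 0.002
centre cols [249.0, 264.5, 251.0, 253.5, 255.0] cx 252.9
```

View pics/w6.png

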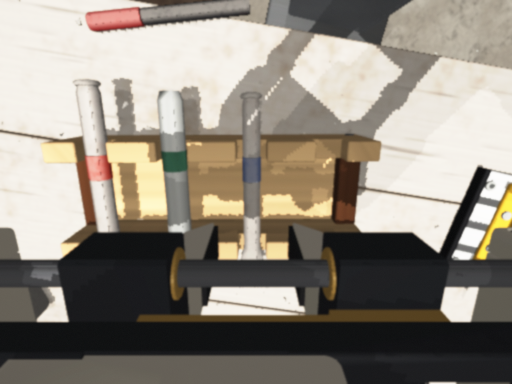

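The blue chisel is vertical at u≈252, aligned. Descend and grasp.

step_arm([
  [[-0.03, -0.01, 0.8], 0],
  [[-0.03, -0.01, 1.3], 0],
  [[-0.03, -0.01, 1.55], 0],
  [[-0.03, -0.01, 1.7], 0],
  [[-0.03, -0.01, 1.7], 0],
  [[-0.03, -0.01, 1.7], 0],
])

```text
time: 10.52
tool_pos: [0.4595, -0.1499, 0.0524]
tool_rot: [-3.141, 0.001, -2.934]
contact_force: [0.0, -0.3, -0.2]
opening: 0.0398
grip_force: 0.0
```

step_arm([
  [[0, 0, 0], 0],
  [[0, 0, 0], 0],
  [[0, 0, 0], 0],
  [[0, 0, 0], 0],
  [[0, 0, 0], 0],
  [[0, 0, 0], 0],
], hand=255)

```text
time: 11.28
tool_pos: [0.459, -0.1499, 0.0519]
tool_rot: [-3.141, 0.0, -2.934]
contact_force: [-1.5, 0.3, 4.3]
opening: 0.0134
grip_force: 35.0
```

step_arm([
  [[0, 0, -0.3], 0],
  [[0, 0, -0.8], 0],
  [[0, 0, -1.5], 0],
  [[0, 0, -1.9], 0],
  [[0, 0, -1.9], 0],
  [[0, 0, -1.9], 0],
])

```text
time: 12.02
tool_pos: [0.4582, -0.1495, 0.1643]
tool_rot: [3.14, -0.002, -2.934]
contact_force: [-0.1, 0.7, -2.9]
opening: 0.0135
grip_force: 35.0
```

```bash
cat >> h.py <<'E'
def buttrow():
    "profile of colour change down the chisel's column, to find the butt's row"
    p,K,R,t,d=grab("wrist"); c=p[:,249:258].astype(float).mean(1); g=np.abs(np.diff(cv2.blur(c,(1,3)),axis=0)).sum(1)[40:110]
    i=np.argsort(g)[::-1][:8]; print("edges",[(int(a)+40,round(g[a])) for a in sorted(i)]); return p
E
python3 - <<'E'
from h import *
plan(SAD['blue'],.165,-.02)
p=buttrow(); buttoff(65,.171); save("w7",p[40:240])
E
```

```text
t 12.03 pos [ 0.4582 -0.1495  0.1643] rot [ 3.140e+00 -2.000e-03 -2.934e+00] open 0.013487225877024993 F [-0.1  0.7 -2.9] units [-9.94e-01  5.27e+00 -5.00e-03] spin 0.227
edges [(67, 35), (68, 56), (69, 61), (70, 48), (71, 21), (75, 34), (76, 26), (83, 21)]
butt at tool x 0.0922 so chisel centre at tool x 0.0067
```

View pics/w7.png

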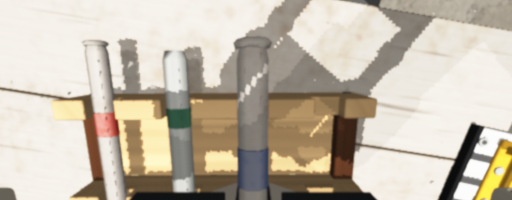

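The butt end is at row ~76, so the chisel centre is about 2.5 mm toward the butt. Carrying it to the blue saddle.

step_arm([
  [[-0.2, 1.0, 0], 0.05],
  [[-0.4, 2.0, 0], 0.1],
  [[-0.6, 3.0, 0], 0.15],
  [[-0.8, 4.0, 0], 0.2],
  [[-0.95, 4.9, 0], 0.227],
  [[-1.03, 5.27, 0], 0.227],
  [[-1.03, 5.27, 0], 0.227],
  [[-1.03, 5.27, 0], 0.227],
  [[-1.03, 5.27, 0], 0.227],
])

```text
time: 13.25
tool_pos: [0.4544, 0.1712, 0.1654]
tool_rot: [-3.141, -0.001, 3.12]
contact_force: [0.7, -0.8, -2.5]
opening: 0.0136
grip_force: 35.0
```

```bash
cat >> h.py <<'E'
def footcol(col):
    p,K,R,t,d=grab("wrist"); a,c,m=max(blobs(p,col,100,40,50,(190,130,320,235)),key=lambda b:b[0])
    e=[(np.where(m[v])[0].min(),np.where(m[v])[0].max()) for v in range(160,215,9) if m[v].any()]; print("foot edges",[tuple(map(int,x)) for x in e]); return p
E
python3 - <<'E'
from h import *
plan(np.array(SAD['blue'])+[.0025,0],.0505,-.02); p=footcol('blue'); save('w8',p[40:240])
E
```

```text
t 13.25 pos [0.4544 0.1712 0.1654] rot [-3.141e+00 -1.000e-03  3.120e+00] open 0.01359064906264581 F [ 0.7 -0.8 -2.5] units [0.006 0.017 1.915] spin -0.001
foot edges [(270, 272), (268, 273), (268, 272), (266, 272), (266, 272), (266, 271)]
```

View pics/w8.png

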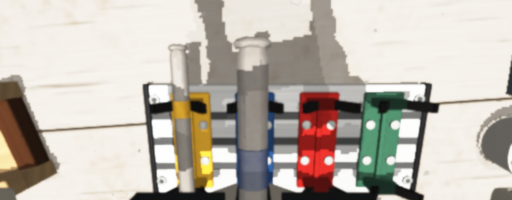

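The blue foot spans u 235-273 and the chisel is at 253, so it is centred. The yellow chisel lies in its saddle. Lowering.

step_arm([
  [[0, 0.01, 0.8], 0],
  [[0, 0.01, 1.3], 0],
  [[0, 0.01, 1.6], 0],
  [[0, 0.01, 1.75], 0],
  [[0, 0.01, 1.85], 0],
  [[0, 0.01, 1.91], 0],
  [[0, 0.01, 1.91], 0],
  [[0, 0.01, 1.91], 0],
])

```text
time: 14.3
tool_pos: [0.4549, 0.1728, 0.0518]
tool_rot: [3.141, 0.001, 3.122]
contact_force: [-1.0, -1.1, 3.9]
opening: 0.0133
grip_force: 35.0
```

step_arm([
  [[0, 0, 0], 0],
  [[0, 0, 0], 0],
  [[0, 0, 0], 0],
  [[0, 0, 0], 0],
], hand=144)

```text
time: 14.8
tool_pos: [0.4544, 0.1729, 0.0511]
tool_rot: [3.141, -0.0, 3.122]
contact_force: [-0.8, -0.1, 0.3]
opening: 0.0395
grip_force: 0.0
```

step_arm([
  [[0, 0, -0.5], 0],
  [[0, 0, -1.2], 0],
  [[0, 0, -1.9], 0],
  [[0, 0, -1.9], 0],
  [[0, 0, -1.9], 0],
])

```text
time: 15.42
tool_pos: [0.4539, 0.1728, 0.1645]
tool_rot: [-3.141, -0.001, 3.122]
contact_force: [-0.5, -0.0, -0.5]
opening: 0.04
grip_force: 0.0
```

```bash
python3 - <<'E'
from h import *
plan((.4745,-.2092),.157,.207)
E
```

```text
t 15.43 pos [0.4539 0.1728 0.1645] rot [-3.141e+00 -1.000e-03  3.122e+00] open 0.040014668820561296 F [-0.5 -0.  -0.5] units [-0.469 -6.358  0.125] spin -0.227
```

Next is green.

step_arm([
  [[-0.1, -1.0, 0], -0.05],
  [[-0.2, -2.0, 0], -0.1],
  [[-0.3, -3.0, 0], -0.15],
  [[-0.4, -4.0, 0], -0.2],
  [[-0.47, -5.0, 0], -0.227],
  [[-0.47, -6.0, 0.1], -0.227],
  [[-0.47, -6.36, 0.1], -0.227],
  [[-0.47, -6.36, 0.1], -0.227],
  [[-0.47, -6.36, 0.1], -0.227],
  [[-0.47, -6.36, 0.1], -0.227],
])

```text
time: 16.68
tool_pos: [0.4752, -0.2077, 0.1591]
tool_rot: [3.141, -0.0, -2.932]
contact_force: [-0.2, -0.2, 0.9]
opening: 0.0399
grip_force: 0.0
```

```bash
python3 - <<'E'
from h import *
plan((.4745,-.2092),.0525,.207)
p,K,R,t,d=grab("wrist"); a,c,m=max(blobs(p,'green',60,20,50,(210,130,300,200)),key=lambda b:b[0]); u=np.where(m)[1]; print("green band",a,c,u.min(),u.max())
row=cv2.cvtColor(p,cv2.COLOR_RGB2GRAY)
for v in (110,125,175,190,205): print(v,row[v,232:276].tolist())
E
```

```text
t 16.68 pos [ 0.4752 -0.2077  0.1591] rot [ 3.141 -0.    -2.932] open 0.0398649289765247 F [-0.2 -0.2  0.9] units [ 0.016 -0.024  1.776] spin 0.002
green band 390 [250.71538462 153.08461538] 241 261
110 [137, 136, 135, 134, 133, 133, 130, 116, 107, 112, 121, 128, 135, 144, 148, 149, 149, 147, 146, 146, 146, 148, 158, 181, 191, 183, 158, 137, 129, 126, 130, 142, 150, 151, 150, 148, 147, 147, 147, 148, 150, 151, 150, 150]
125 [132, 132, 133, 135, 135, 137, 134, 120, 110, 113, 120, 128, 138, 156, 164, 158, 151, 148, 147, 147, 149, 150, 150, 150, 147, 142, 139, 134, 129, 124, 123, 129, 136, 142, 142, 145, 144, 145, 145, 144, 143, 142, 142, 143]
175 [130, 130, 130, 129, 129, 130, 129, 125, 110, 101, 105, 111, 115, 120, 123, 126, 127, 126, 127, 127, 128, 129, 129, 128, 128, 126, 122, 117, 113, 111, 120, 127, 129, 129, 129, 129, 130, 129, 130, 130, 129, 129, 129, 129]
190 [133, 134, 133, 133, 134, 134, 133, 130, 116, 105, 105, 110, 115, 118, 124, 126, 127, 126, 126, 126, 128, 129, 129, 129, 128, 124, 121, 117, 113, 115, 125, 132, 134, 135, 135, 135, 134, 135, 134, 135, 134, 135, 135, 135]
205 [225, 223, 225, 226, 226, 226, 226, 221, 195, 143, 112, 109, 113, 118, 121, 125, 126, 126, 126, 126, 127, 128, 129, 130, 127, 125, 120, 115, 111, 111, 123, 155, 201, 223, 226, 226, 226, 227, 226, 225, 225, 226, 226, 226]
```

The green shank is centred at u≈251.3, about 1.5 mm left, so I'll correct by -0.025.

step_arm([
  [[0.01, -0.025, 0.8], 0],
  [[0.01, -0.025, 1.3], 0],
  [[0.01, -0.025, 1.6], 0],
  [[0.01, -0.025, 1.76], 0],
  [[0.01, -0.025, 1.76], 0],
  [[0.01, -0.025, 1.76], 0],
])

```text
time: 17.48
tool_pos: [0.4753, -0.2109, 0.0543]
tool_rot: [-3.141, 0.001, -2.934]
contact_force: [-0.7, 0.2, 0.3]
opening: 0.0397
grip_force: 0.0
```

step_arm([
  [[0, 0, 0], 0],
  [[0, 0, 0], 0],
  [[0, 0, 0], 0],
  [[0, 0, 0], 0],
  [[0, 0, 0], 0],
  [[0, 0, 0], 0],
], hand=255, squeeze=40)

```text
time: 18.23
tool_pos: [0.4748, -0.2107, 0.0538]
tool_rot: [3.142, 0.0, -2.934]
contact_force: [-0.5, 1.1, 5.2]
opening: 0.0175
grip_force: 40.0
```

step_arm([
  [[0, 0, -0.3], 0],
  [[0, 0, -0.8], 0],
  [[0, 0, -1.5], 0],
  [[0, 0, -1.9], 0],
  [[0, 0, -1.9], 0],
  [[0, 0, -1.9], 0],
])

```text
time: 18.98
tool_pos: [0.474, -0.2104, 0.1659]
tool_rot: [3.14, -0.002, -2.934]
contact_force: [0.8, 0.0, -3.0]
opening: 0.0173
grip_force: 40.0
```

```bash
python3 - <<'E'
from h import *
plan(SAD['green'],.165,-.02)
p=buttrow(); buttoff(65,.184); save("w9",cv2.resize(p[40:240],None,fx=1.5,fy=1.5))
E
```

```text
t 18.98 pos [ 0.474  -0.2104  0.1659] rot [ 3.140e+00 -2.000e-03 -2.934e+00] open 0.017284887563460766 F [ 0.8  0.  -3. ] units [-1.403  8.331  0.028] spin 0.227
edges [(63, 24), (64, 78), (65, 108), (66, 91), (67, 33), (69, 10), (70, 9), (71, 7)]
butt at tool x 0.0922 so chisel centre at tool x 0.0002
```

View pics/w9.png

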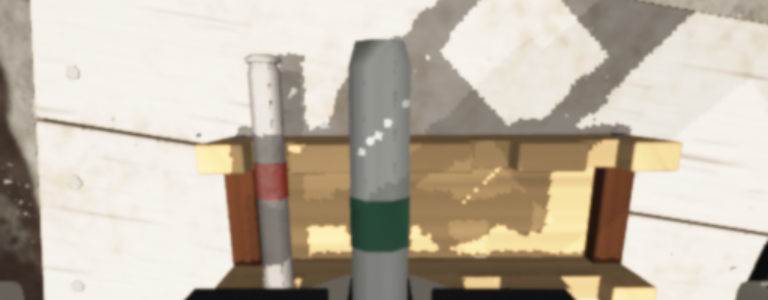

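The butt end is at row 65, so the grip is at mid-length. Carrying it to the green saddle.

step_arm([
  [[-0.2, 1.0, 0], 0.05],
  [[-0.4, 2.0, 0], 0.1],
  [[-0.6, 3.0, 0], 0.15],
  [[-0.7, 4.0, 0], 0.2],
  [[-0.9, 5.0, 0], 0.227],
  [[-1.0, 6.0, 0], 0.227],
  [[-1.2, 7.0, 0], 0.227],
  [[-1.4, 8.0, 0], 0.227],
  [[-1.41, 8.33, 0], 0.227],
  [[-1.41, 8.33, 0], 0.227],
])

```text
time: 20.32
tool_pos: [0.4538, 0.2964, 0.1663]
tool_rot: [-3.14, -0.002, 3.124]
contact_force: [-0.7, -0.3, -3.0]
opening: 0.0172
grip_force: 40.0
```

step_arm([
  [[0, 0, 0], 0],
  [[0, 0, 0], 0],
  [[0, 0, 0], 0],
])

```text
time: 20.7
tool_pos: [0.4551, 0.2947, 0.1676]
tool_rot: [3.142, 0.0, 3.12]
contact_force: [-0.1, -0.0, -3.4]
opening: 0.0172
grip_force: 40.0
```

```bash
python3 - <<'E'
from h import *
plan(np.array(SAD['green'])+[.000,0],.0525,-.02)
p,K,R,t,d=grab("wrist"); h=cv2.cvtColor(p,cv2.COLOR_RGB2HSV); m=cv2.inRange(h,(60,80,30),(90,255,255))
for v in range(148,228,8):
    u=np.where(m[v,215:300])[0]+215
    print(v,[int(x) for x in u[np.r_[True,np.diff(u)>1]]],[int(x) for x in u[np.r_[np.diff(u)>1,True]]] if len(u) else '')
save("w10",cv2.resize(p[40:240],None,fx=1.5,fy=1.5))
E
```

```text
t 20.7 pos [0.4551 0.2947 0.1676] rot [3.142 0.    3.12 ] open 0.017173401769191313 F [-0.1 -0.  -3.4] units [0.025 0.022 1.919] spin -0.001Traceback (most recent call last):
  File "<stdin>", line 6, in <module>
IndexError: boolean index did not match indexed array along axis 0; size of axis is 0 but size of corresponding boolean axis is 1
```

```bash
cat >> h.py <<'E'
def foot(col,smin=80,lo=215,hi=300):
    p,K,R,t,d=grab("wrist"); h=cv2.cvtColor(p,cv2.COLOR_RGB2HSV); m=np.zeros(h.shape[:2],np.uint8)
    for a,b in HUE[col]: m|=cv2.inRange(h,(a,smin,30),(b,255,255))
    for v in range(140,228,8):
        u=np.where(m[v,lo:hi])[0]+lo
        if len(u): print(v,[(int(g[0]),int(g[-1])) for g in np.split(u,np.where(np.diff(u)>1)[0]+1)])
    return p
E
python3 -c "
from h import *
foot('green')"
```

```text
172 [(272, 272)]
180 [(234, 273)]
188 [(235, 271)]
196 [(235, 271)]
204 [(236, 269)]
```

The green foot spans u≈235-272, so the chisel is centred to within 1 mm. Lowering.

step_arm([
  [[0.01, 0.015, 0.8], 0],
  [[0.01, 0.015, 1.3], 0],
  [[0.01, 0.015, 1.6], 0],
  [[0.01, 0.015, 1.75], 0],
  [[0.01, 0.015, 1.85], 0],
  [[0.01, 0.015, 1.9], 0],
  [[0.01, 0.015, 1.9], 0],
  [[0.01, 0.015, 1.9], 0],
])

```text
time: 21.8
tool_pos: [0.4544, 0.2967, 0.054]
tool_rot: [3.141, 0.001, 3.122]
contact_force: [-0.2, -0.2, -3.3]
opening: 0.0171
grip_force: 40.0
```

step_arm([
  [[0, 0, 0.015], 0],
  [[0, 0, 0.03], 0],
  [[0, 0, 0.03], 0],
])

```text
time: 22.18
tool_pos: [0.4544, 0.2968, 0.0537]
tool_rot: [3.141, 0.002, 3.122]
contact_force: [-4.6, -3.2, 12.9]
opening: 0.0176
grip_force: 40.0
```

Seated. Release.

step_arm([
  [[0, 0, 0], 0],
  [[0, 0, 0], 0],
  [[0, 0, 0], 0],
  [[0, 0, 0], 0],
], hand=144)

```text
time: 22.68
tool_pos: [0.4541, 0.2966, 0.0516]
tool_rot: [3.142, -0.0, 3.122]
contact_force: [-0.2, -0.1, 0.6]
opening: 0.0396
grip_force: 0.0
```

step_arm([
  [[0, 0, -0.5], 0],
  [[0, 0, -1.2], 0],
  [[0, 0, -1.9], 0],
  [[0, 0, -1.9], 0],
  [[0, 0, -1.9], 0],
])

```text
time: 23.3
tool_pos: [0.4538, 0.2965, 0.1651]
tool_rot: [-3.141, -0.001, 3.122]
contact_force: [-0.0, 0.6, -0.2]
opening: 0.0401
grip_force: 0.0
```

```bash
python3 - <<'E'
from h import *
plan((.4868,-.2710),.157,.207)
E
```

```text
t 23.3 pos [0.4538 0.2965 0.1651] rot [-3.141e+00 -1.000e-03  3.122e+00] open 0.040068396639739365 F [-0.   0.6 -0.2] units [-0.737 -9.445  0.138] spin -0.227
```

step_arm([
  [[0, -1.0, 0], 0],
  [[-0.1, -2.0, 0], -0.05],
  [[-0.2, -3.0, 0], -0.1],
  [[-0.3, -4.0, 0], -0.15],
  [[-0.4, -5.0, 0], -0.2],
  [[-0.5, -6.0, 0], -0.227],
  [[-0.6, -7.0, 0], -0.227],
  [[-0.7, -8.0, 0], -0.227],
  [[-0.74, -9.0, 0.1], -0.227],
  [[-0.74, -9.44, 0.1], -0.227],
])

```text
time: 24.55
tool_pos: [0.4861, -0.2732, 0.1573]
tool_rot: [3.139, -0.003, -2.937]
contact_force: [0.1, 0.8, 0.2]
opening: 0.0403
grip_force: 0.0
```

step_arm([
  [[0, 0, 0], 0],
  [[0, 0, 0], 0],
  [[0, 0, 0], 0],
])

```text
time: 24.92
tool_pos: [0.4874, -0.2691, 0.1594]
tool_rot: [3.141, -0.0, -2.933]
contact_force: [-0.3, 0.0, 0.3]
opening: 0.0397
grip_force: 0.0
```

```bash
python3 - <<'E'
from h import *
plan((.4868,-.2710),.052,.207)
p,K,R,t,d=grab("wrist"); print([(b[0],b[1].round(1)) for b in blobs(p,'red',60,30,40)])
g=cv2.cvtColor(p,cv2.COLOR_RGB2GRAY)
for v in (110,150,175,190,205): print(v,g[v,236:272].tolist())
E
```

```text
t 24.93 pos [ 0.4874 -0.2691  0.1594] rot [ 3.141 -0.    -2.933] open 0.0396643065670994 F [-0.3  0.   0.3] units [ 0.015 -0.03   1.791] spin 0.002
[(np.int32(1068), array([260.9,  14.9])), (np.int32(499), array([251.5, 160.7]))]
110 [135, 134, 136, 136, 132, 117, 108, 113, 120, 128, 134, 138, 141, 141, 141, 142, 142, 143, 143, 144, 139, 133, 127, 118, 114, 120, 133, 145, 149, 149, 148, 147, 148, 147, 148, 149]
150 [112, 105, 123, 140, 139, 108, 78, 78, 89, 97, 105, 108, 107, 107, 107, 109, 111, 112, 112, 111, 107, 100, 93, 86, 78, 82, 107, 130, 133, 120, 101, 106, 122, 128, 129, 130]
175 [129, 130, 130, 130, 129, 125, 110, 98, 99, 104, 111, 114, 116, 116, 116, 118, 117, 118, 117, 117, 116, 113, 111, 106, 106, 114, 125, 128, 130, 129, 130, 129, 129, 130, 130, 130]
190 [128, 132, 131, 131, 131, 126, 112, 100, 98, 104, 110, 116, 117, 120, 121, 121, 121, 121, 122, 122, 120, 118, 112, 108, 106, 116, 126, 130, 131, 132, 131, 132, 132, 131, 131, 131]
205 [223, 227, 227, 227, 227, 221, 193, 139, 104, 102, 108, 115, 118, 120, 121, 121, 122, 123, 122, 123, 122, 118, 113, 107, 104, 112, 125, 149, 195, 221, 226, 227, 227, 227, 227, 227]
```

The red shank is at u≈251.7, so I'll correct by -0.02.

step_arm([
  [[0.01, -0.02, 0.8], 0],
  [[0.01, -0.02, 1.3], 0],
  [[0.01, -0.02, 1.6], 0],
  [[0.01, -0.02, 1.77], 0],
  [[0.01, -0.02, 1.77], 0],
  [[0.01, -0.02, 1.77], 0],
])

```text
time: 25.72
tool_pos: [0.4875, -0.272, 0.0544]
tool_rot: [-3.14, 0.001, -2.934]
contact_force: [0.7, -0.0, 0.5]
opening: 0.0398
grip_force: 0.0
```

step_arm([
  [[0, 0, 0], 0],
  [[0, 0, 0], 0],
  [[0, 0, 0], 0],
  [[0, 0, 0], 0],
  [[0, 0, 0], 0],
  [[0, 0, 0], 0],
], hand=255)

```text
time: 26.48
tool_pos: [0.487, -0.2718, 0.0537]
tool_rot: [3.141, 0.0, -2.934]
contact_force: [-1.2, 2.7, 5.2]
opening: 0.0155
grip_force: 40.0
```

step_arm([
  [[0, 0, -0.3], 0],
  [[0, 0, -0.8], 0],
  [[0, 0, -1.5], 0],
  [[0, 0, -1.9], 0],
  [[0, 0, -1.9], 0],
  [[0, 0, -1.9], 0],
])

```text
time: 27.22
tool_pos: [0.4863, -0.2714, 0.1658]
tool_rot: [3.14, -0.002, -2.935]
contact_force: [0.4, 0.7, -3.3]
opening: 0.0152
grip_force: 40.0
```

```bash
python3 - <<'E'
from h import *
plan(SAD['red'],.165,-.02)
p=buttrow(); buttoff(60,.194); print(cv2.cvtColor(p,cv2.COLOR_RGB2GRAY)[40:90,246:260].mean(1).round().astype(int).tolist())
E
```

```text
t 27.23 pos [ 0.4863 -0.2714  0.1658] rot [ 3.140e+00 -2.000e-03 -2.935e+00] open 0.015223228929554225 F [ 0.4  0.7 -3.3] units [-1.185  8.36   0.029] spin 0.227
edges [(45, 26), (46, 66), (47, 78), (48, 64), (49, 34), (50, 22), (58, 24), (59, 22)]
butt at tool x 0.0942 so chisel centre at tool x -0.0028
[243, 243, 243, 243, 243, 242, 238, 218, 179, 162, 154, 142, 137, 136, 134, 131, 122, 113, 116, 130, 137, 138, 138, 139, 139, 139, 139, 140, 140, 140, 140, 140, 140, 141, 141, 141, 142, 142, 142, 142, 142, 142, 142, 142, 141, 141, 141, 141, 142, 142]
```

The butt end is at row ~48, so the centre offset is about 2 mm. Carrying it to the red saddle.

step_arm([
  [[-0.1, 1.0, 0], 0.05],
  [[-0.3, 2.0, 0], 0.1],
  [[-0.4, 3.0, 0], 0.15],
  [[-0.6, 4.0, 0], 0.2],
  [[-0.7, 5.0, 0], 0.227],
  [[-0.9, 6.0, 0], 0.227],
  [[-1.0, 7.0, 0], 0.227],
  [[-1.21, 8.0, 0], 0.227],
  [[-1.21, 8.36, 0], 0.227],
  [[-1.21, 8.36, 0], 0.227],
])

```text
time: 28.58
tool_pos: [0.4539, 0.2352, 0.1663]
tool_rot: [-3.141, -0.002, 3.125]
contact_force: [0.6, 0.5, -3.3]
opening: 0.0154
grip_force: 40.0
```

step_arm([
  [[0, 0, 0], 0],
  [[0, 0, 0], 0],
  [[0, 0, 0], 0],
])

```text
time: 28.95
tool_pos: [0.4552, 0.2331, 0.1675]
tool_rot: [3.142, 0.0, 3.12]
contact_force: [-0.0, 0.4, -2.4]
opening: 0.0152
grip_force: 40.0
```

```bash
python3 - <<'E'
from h import *
plan(np.array(SAD['red'])+[.002,0],.052,-.02)
foot('red')
E
```

```text
t 28.95 pos [0.4552 0.2331 0.1675] rot [3.142 0.    3.12 ] open 0.015229962967754872 F [-0.   0.4 -2.4] units [0.008 0.017 1.926] spin -0.001
140 [(270, 273)]
156 [(270, 274)]
164 [(271, 273)]
172 [(270, 273)]
180 [(235, 238), (267, 273)]
188 [(236, 273)]
196 [(236, 272)]
204 [(236, 273)]
212 [(236, 272)]
220 [(239, 272)]
```

step_arm([
  [[0.01, 0.02, 0.8], 0],
  [[0.01, 0.02, 1.3], 0],
  [[0.01, 0.02, 1.6], 0],
  [[0.01, 0.02, 1.75], 0],
  [[0.01, 0.02, 1.85], 0],
  [[0.01, 0.02, 1.91], 0],
  [[0.01, 0.02, 1.92], 0],
  [[0.01, 0.02, 1.92], 0],
])

```text
time: 30.0
tool_pos: [0.4547, 0.2352, 0.0537]
tool_rot: [3.141, 0.002, 3.122]
contact_force: [-2.0, -1.8, 5.6]
opening: 0.0149
grip_force: 40.0
```

Seated at the same height as the rack grasp. Release, retreat and check.

step_arm([
  [[0, 0, 0], 0],
  [[0, 0, 0], 0],
  [[0, 0, 0], 0],
  [[0, 0, 0], 0],
], hand=144)

```text
time: 30.5
tool_pos: [0.4543, 0.2352, 0.0523]
tool_rot: [3.141, 0.0, 3.122]
contact_force: [-0.1, -1.1, -0.7]
opening: 0.0401
grip_force: 0.0
```

step_arm([
  [[0, 0, -0.5], 0],
  [[0, 0, -1.2], 0],
  [[0, 0, -2.0], 0],
  [[0, -0.4, -2.8], 0],
  [[0.5, -0.8, -3.2], 0],
  [[1.0, -0.8, -3.2], 0],
  [[1.0, -0.8, -3.2], 0],
  [[1.0, -0.8, -3.2], 0],
])

```text
time: 31.5
tool_pos: [0.3938, 0.1885, 0.2444]
tool_rot: [3.141, 0.001, 3.122]
contact_force: [-1.2, -0.2, 0.1]
opening: 0.04
grip_force: 0.0
```

```bash
python3 - <<'E'
from h import *
plan(SAD['red'],.2,-.02)
p,K,R,t,d=grab("wrist"); np.savez("w11.npz",p=p,K=K,R=R,t=t); save("w11",cv2.resize(p[70:260,110:430],None,fx=2.5,fy=2.5,interpolation=cv2.INTER_CUBIC))
E
```

```text
t 31.5 pos [0.3938 0.1885 0.2444] rot [3.141e+00 1.000e-03 3.122e+00] open 0.03995836152207918 F [-1.2 -0.2  0.1] units [-0.966  0.779  0.741] spin 0.0
```

View pics/w11.png

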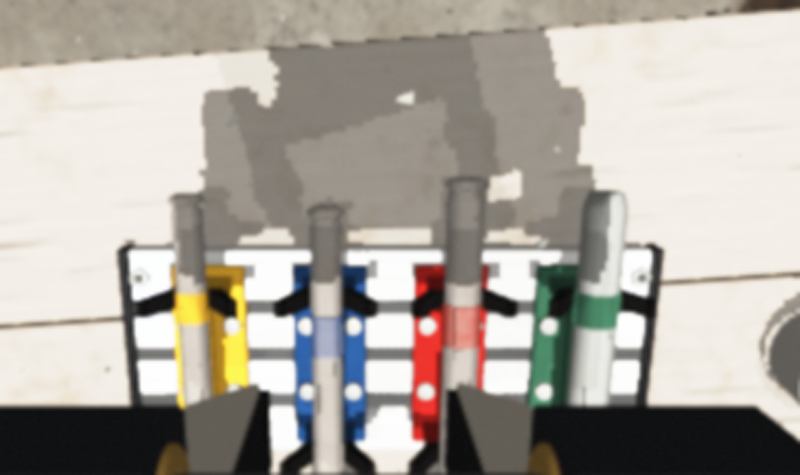

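All four chisels lie between the fork tips of their matching saddles, with butts at crop rows 195, 208, 180 and 192. One numeric check of position and height, then I'll hand in.

```bash
python3 - <<'E'
from h import *
z=np.load("w11.npz"); p,K,R,t=z['p'],z['K'],z['R'],z['t']
f=lambda a:(np.array(a,float)+.5)/2.5-.5+[110,70]
for c,b,m,L in [('yellow',(185,195),(193,345),.174),('blue',(324,208),(328,370),.171),('red',(466,180),(460,350),.194),('green',(605,192),(595,350),.184)]:
    P=cast(f([b,m]),.012+AX[c],K,R,t)[:,:2]; d=P[1]-P[0]; a=np.arctan2(d[1],d[0]); o=P[0]+L/2*np.array([np.cos(a),np.sin(a)])
    print(c,"ang",a.round(3),"offset mm",((o-SAD[c])*1000).round(1))
E
```

```text
yellow ang -0.03 offset mm [-1.8 -0.7]
blue ang -0.007 offset mm [2.4 0.8]
red ang -0.015 offset mm [1.5 0.9]
green ang 0.008 offset mm [1.9 2.3]
```

All within tolerance.

```bash
python3 -c "
from h import *
print(robot.hand_in())"
```

```text
the job is handed in; nothing more can be done
None
```

All four chisels are lying released in the saddles that match their bands, and the job is handed in at about 31.5 s; my last wrist-camera check put each within about 3 mm and 0.03 rad of its saddle, but the hand-in returned no verdict.

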